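Square up a drawer corner

TASK

The kitchen drawer on the worktop is half assembled and its left side, still loose on its dowels, leans inward. Take the assembly square and press it gently into the drawer's back left corner until its two outer faces sit flush on the back and on the left side together, so that the corner is brought to a true right angle, and keep it pressed there for a good second. Then draw the square out without shifting the side again and lay it flat on the bare worktop outside the drawer, leaving everything else as it is.

Things in the scene. Friction and masses are not known exactly. Their poses are not given: they have to be found in the camera images.
- square: Assembly square: a cast aluminium L, legs 26 mm wide and 22 mm high, joined by a 14 mm high diagonal brace with an upright wooden grip; 0.25 to 0.5 kg. Origin on the underside, below the grip's middle. z up; x and y are square to the two flat outer faces, which lie at x = +70 and y = +70 mm. Each face runs from -70 to +56 mm along the other axis.
- square_grip (a point): Point to hold: middle of the wooden grip, 55 mm above the square's underside. The grip is 24 mm thick along the square's diagonal (the x = y direction, in which fingers should close), 60 mm long across it, and reaches from 14 to 74 mm above the underside.
- drawer: Half-built wooden drawer: back and two sides, no front, no base, on a 2 mm grey non-slip mat that belongs to it; it does not move. Origin on the worktop midway between the sides; x to the back, y to the left side, z up. Boards 14 mm thick, tops 66 mm above the worktop; sides 205 mm long, 232 mm apart when square; right side's inner face at y = -116 mm. Open towards -x. Mat 222 x 285 mm.
- drawer_back: The drawer's back board, fixed; same frame as the drawer. Its flat inner face lies at x = +95 mm, square to x. A shallow groove for the base runs low along the inner faces of all boards; a square slides over it unhindered.
- inner_corner (a point): Back left inner corner of the drawer, on the mat (2 mm above the worktop): where the inner faces of back and left side meet, and the upright axis about which the left side swings. In the drawer's frame at x = 95, y = 116 mm; its axes are the drawer's.
- left_side: Loose left side board, 64 mm high, soft pine like the back. Origin on the swing axis (inner corner), 1 mm above the worktop; its flat inner face is its own plane y = 0, from x = 0 to -205 mm (the free end, at the open front). 5 to 10 N on each face is a gentle, sure seat; over 20 N bruises the wood. Drag along a face or the mat is 0.5 to 0.75 of the force pressed on it.
- left_joint (a joint): Angle of the left side (rad): 0 at a right angle to the back, positive when it leans inward, negative when splayed outward. Starts at 0.05 to 0.12. Dowel friction holds it: about 3 N at the far end of a seated square's leg swings it, and it stays where left. Nothing stops it at the right angle but a square seated on the back: then the push rises steeply.
- pencil: Green pencil, 136 mm long, lying on the mat near the right side of the drawer; bystander.
- pink_mug: Pink mug, 90 mm high, on the left part of the worktop; bystander.
- salt_shaker: Glass salt shaker, 90 mm high, behind the drawer to the left; bystander.
- tin: Food tin, 110 mm high, behind the drawer; bystander.
- screwdriver: Screwdriver with a black handle, 190 mm long, lying outside the drawer along its left side; bystander.
- mallet: Hammer, 240 mm long, lying on a thin white panel (the drawer's base) to the right of the drawer; bystander.
- square_corner (a point): Where the square's two outer faces would meet (x = y = +70 mm in its frame, on the underside); the metal here is notched away 14 mm each way. When the square is seated this point lies over the drawer's inner corner. Axes as the square's.

How it is judged:
By the outcome, as a careful person would: the job done as asked, in the order asked, and still so for the second after the job is handed in, with the robot touching nothing.
It also fails if it takes over 58 s, if anything falls off the work surface, if the arm or the gripper's body presses on something with over 40 N, if the wrist force passes 120 N, or if a joint passes its speed limit or range.

ROBOT

A 6-joint arm with a two-finger parallel gripper is mounted at the origin on a cart in front of the work surface, level with it; the furniture and walls round the work are solid. World frame = base frame: x ahead of the robot, y to its left, z up, the work surface at z = 0. Lengths are in m, angles in rad, forces in N, time in s.
With the tool pointing down it reaches from about 0.275 to 0.825 m from the base axis. Payload 4.9 kg.
Tool frame: the origin (TCP) lies midway between the tips of the shut fingers; the grasp point (between the pads) lies 19 mm behind it (bot.grip_depth is the distance from the TCP to the grasp point, in m); z points along the fingers, y is the line along which they close (so a half turn about z gives the same grasp; the last joint's range is limited). The gripper opens to 85 mm and grips with 20 to 120 N. Pads are 22 mm wide; open, the fingers measure 114 mm over their backs; the gripper's body (76 mm by 85 mm) begins 54 mm behind the grasp point. The pads swing forward as they close: fully open they stand 13 mm farther back than shut.
Start: joints at [-1.421, 0.326, -0.193, 1.052, 0, 1.437], TCP at [0.154, -0.528, 0.231] pointing down, gripper open.
Joint ranges: [-2.65, 2.65], [-0.97, 1.79], [-1.3, 1.35], [-1.93, 2.1], [-1.47, 1.37], [-3.14, 3.14]. Speed limits (rad/s): [2.57, 2.57, 3.14, 3.14, 3.14, 3.14].

INTERFACE

Orientations are given as a unit quaternion [w, x, y, z].
In Python, from cell import bot gives the robot as it stands. Calls block until the motion is done:
- bot.move_pose(position, orientation): joint-space move of the TCP to a pose.
- bot.move_linear(position, speed=0.15, rotation=None, until_force=None): straight line of the TCP; rotation=None keeps the orientation; speed is the mean speed in m/s. With until_force (N) it stops when the force on the tool has changed by that much, and returns True; else False.
- bot.goto_joints(angles): joint-space move.
- bot.set_gripper(opening, grasp_force=None): opening from 0.0 (shut) to 1.0 (fully open); grasp_force is the grip in N (None keeps the last); returns when the fingers have stopped.
- bot.wait(seconds).
- bot.solve_ik(position, orientation): joint angles nearest the present ones, or None.
- bot.camera(name): name is "scene" or "top" or "wrist"; returns the picture (480x640x3 uint8, red, green, blue); there is no depth.
- bot.calibration(name): a dict with "mtx" (3x3 intrinsics, pixels), "extrinsics" (4x4, takes a point from world to camera coordinates); the wrist camera has in their place "hand_eye" (4x4, takes a point from camera to tool coordinates, whose origin is the TCP and whose axes are the flange's). Camera axes: x right, y down, z forward; pixel columns grow to the right and rows downward; lengths in m; the calibration is good to about 2 mm. A picture is of the moment at which its call begins: read the wrist's pose just before it. calibration takes no time and is no camera call.
A pose or a line that the arm cannot do raises bot.PlanningError and nothing moves.
- bot.close_job(): hands the job in; it is judged then, once.
Trained networks look in the newest picture that a camera, given by its name, has taken for a name from the list of things; names that differ only in an ending like _2 or _b are one class to them, and where a whole thing is asked for, a point or a joint stands for the part that bears it (a point fixed in the world has none). Each returns a list of dicts, best first, with "confidence" (0 to 1); they miss things now and then, are a little off and sometimes report something else, mostly with a low value. They report only what shows in the picture. A call takes as long as a camera call.
- bot.search_frame(camera, thing): "bbox" ([left, top, width, height] in pixels, round what is visible of it).
Readings, each from a call of its own:
- bot.read_clock(): time.
- bot.read_joint_positions(): joint angles.
- bot.read_joint_vel(): joint speeds.
- bot.read_joint_efforts(): joint torques, N m.
- bot.read_position(): TCP position.
- bot.read_tool_rot(): TCP orientation.
- bot.read_ft_force(): force on the tool from outside, world axes, zero at the start.
- bot.read_moment(): the same for the moment, N m.
- bot.read_gripper_width(): opening from 0.0 (shut) to 1.0 (fully open).
- bot.read_finger_force(): force on a finger pad.
Only numpy, scipy, OpenCV 4.12 (cv2) and the standard library are available. Lean on these libraries where they do the work, as an engineer would, in place of code of your own. Each camera call takes 0.05 s, during which the arm holds its last target. There are 200 camera calls.

## Working session

There is one attempt and no reset: what is moved stays moved. The work goes in short steps, each a Python script; the robot and the scene stay as the last script left them, time stands still between calls to the robot, and variables do not carry over. Pictures are saved under pics/ and viewed, at most 10 in all, crops included, and the job is handed in when it is done.

```bash
mkdir -p pics; ls; python3 - <<'E'
from cell import bot
import cv2,numpy as np
for c in ["top","scene"]:
    im=bot.camera(c); cv2.imwrite(f"pics/{c}1.png",im[:,:,::-1])
    k=bot.calibration(c); print(c,k["mtx"].round(1).tolist(),k["extrinsics"].round(4).tolist())
    for t in ["square","square_grip","drawer","drawer_back","left_side","pencil","screwdriver"]:
        print(t,[(d["bbox"],round(d["confidence"],2)) for d in bot.search_frame(c,t)[:2]])
print(bot.calibration("wrist"))
print(bot.read_tool_rot(),bot.read_clock(),bot.read_ft_force())
E
```

```text
pics
top [[476.0, 0.0, 327.0], [0.0, 476.0, 240.1], [0.0, 0.0, 1.0]] [[-0.029, -0.9996, -0.0053, -0.0912], [-0.9812, 0.0295, -0.1905, 0.5662], [0.1906, -0.0003, -0.9817, 1.0265], [0.0, 0.0, 0.0, 1.0]]
square [([137.5, 285.8, 87.9, 50.4], 0.75)]
square_grip [([137.3, 283.6, 83.7, 52.6], 0.84)]
drawer [([319.0, 217.7, 64.7, 84.4], 0.73), ([244.5, 214.0, 143.3, 150.0], 0.63)]
drawer_back [([320.3, 218.9, 62.6, 83.0], 0.7)]
left_side [([242.1, 209.6, 79.9, 71.2], 0.91)]
pencil [([242.9, 211.9, 145.0, 152.0], 0.74), ([306.8, 316.9, 45.4, 11.4], 0.45)]
screwdriver [([204.7, 212.8, 67.4, 49.0], 0.6)]
scene [[501.0, 0.0, 318.6], [0.0, 501.0, 240.3], [0.0, 0.0, 1.0]] [[-0.554, -0.8323, 0.0194, 0.2541], [-0.4848, 0.3037, -0.8202, 0.3746], [0.6768, -0.4638, -0.5717, 0.9182], [0.0, 0.0, 0.0, 1.0]]
square [([205.2, 330.1, 78.5, 56.1], 0.66), ([169.8, 252.0, 42.1, 50.5], 0.18)]
square_grip [([205.1, 326.3, 79.9, 60.0], 0.7), ([235.3, 265.1, 34.2, 46.0], 0.35)]
drawer [([273.8, 237.6, 121.6, 98.0], 0.58), ([267.3, 210.8, 16.2, 30.4], 0.17)]
drawer_back [([315.3, 239.2, 39.9, 30.6], 0.77), ([273.3, 235.4, 120.8, 100.2], 0.48)]
left_side [([283.5, 238.3, 32.2, 66.6], 0.56)]
pencil [([356.1, 301.0, 23.6, 15.3], 0.67), ([282.6, 188.4, 26.5, 48.8], 0.62)]
screwdriver [([236.2, 261.6, 35.0, 46.7], 0.55)]
{'mtx': array([[338.96463291,   0.        , 322.32328109],
       [  0.        , 338.96463291, 241.18892218],
       [  0.        ,   0.        ,   1.        ]]), 'hand_eye': array([[-3.33674901e-04, -9.53401824e-01, -3.01703249e-01,
         7.78732024e-02],
       [ 9.99999769e-01, -1.39295065e-04, -6.65788837e-04,
         8.89658581e-05],
       [ 5.92738518e-04, -3.01703401e-01,  9.53401650e-01,
        -1.43182650e-01],
       [ 0.00000000e+00,  0.00000000e+00,  0.00000000e+00,
         1.00000000e+00]])}
[7.45789550e-06 9.89945285e-01 1.41450811e-01 9.38654596e-09] 0.8 [ 0.41391914 -0.54559275  0.22814109]
```

```bash
python3 - <<'E'
import cv2
a=cv2.imread("pics/top1.png")[180:400,120:420]; cv2.imwrite("pics/top1c.png",cv2.resize(a,(800,587),interpolation=cv2.INTER_CUBIC))
E
```

```text
(no output)
```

View pics/top1c.png

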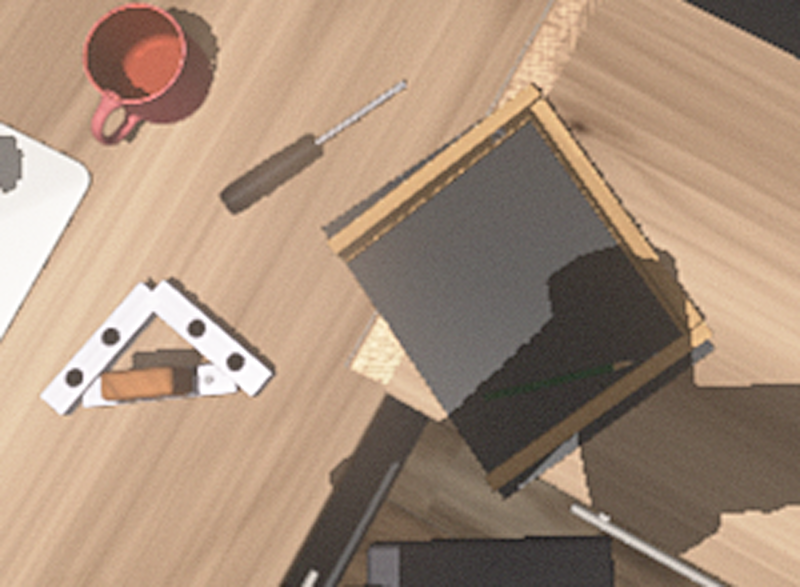

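View pics/scene1.png

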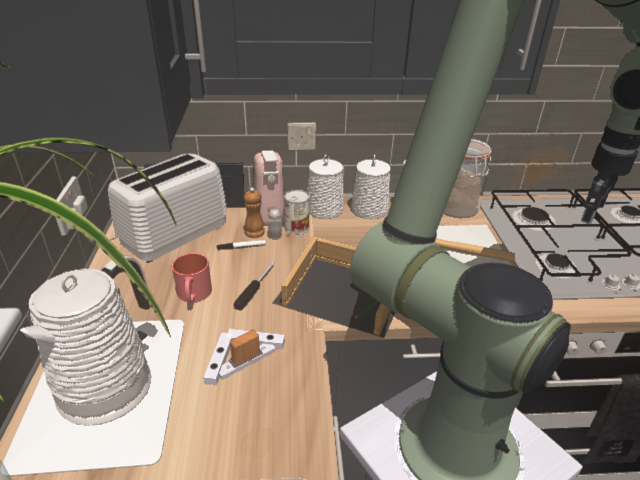

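The top view shows the square (full-image apex about (178,286), leg ends (141,330) and (218,322)). The drawer's back left corner is at about (320,215) and its right side is shadowed. I'll fit both poses roughly, then look with the wrist camera.

```bash
cat > h.py <<'E'
from cell import bot
import cv2,numpy as np
from scipy.optimize import least_squares
from scipy.spatial.transform import Rotation as R
def q(rot): x=rot.as_quat(); return np.array([x[3],x[0],x[1],x[2]])
def tool_rot(): w=bot.read_tool_rot(); return R.from_quat([w[1],w[2],w[3],w[0]])
def down(yaw):
    "tool pointing down, tool y axis along world direction yaw (x axis at yaw+90)"
    c,s=np.cos(yaw),np.sin(yaw); y=np.array([c,s,0]); z=np.array([0,0,-1.]); return R.from_matrix(np.column_stack([np.cross(y,z),y,z]))
def wristE(p,rot):
    T=np.eye(4);T[:3,:3]=rot.as_matrix();T[:3,3]=p
    return np.linalg.inv(T@bot.calibration("wrist")["hand_eye"])
def cal(c):
    k=bot.calibration(c); return k["mtx"],k["extrinsics"]
def proj(K,E,P):
    X=np.asarray(P)@E[:3,:3].T+E[:3,3]; u=X@K.T; return u[:,:2]/u[:,2:]
def ray(K,E,uv,z):
    uv=np.atleast_2d(uv); d=np.c_[uv,np.ones(len(uv))]@np.linalg.inv(K).T@E[:3,:3]; o=-E[:3,:3].T@E[:3,3]
    return o+d*((z-o[2])/d[:,2])[:,None]
def se2(p,loc):
    loc=np.asarray(loc,float); c,s=np.cos(p[2]),np.sin(p[2])
    return np.c_[p[0]+c*loc[:,0]-s*loc[:,1],p[1]+s*loc[:,0]+c*loc[:,1],loc[:,2]]
def fit(K,E,loc,uv,p0):
    r=least_squares(lambda p:(proj(K,E,se2(p,loc))-uv).ravel(),p0,x_scale=[.1,.1,.3]); return r.x,r.fun.reshape(-1,2)
def shot(name):
    p=bot.read_position();r=tool_rot();im=bot.camera("wrist")
    cv2.imwrite(f"pics/{name}.png",im[:,:,::-1]); E=wristE(p,r); np.save(f"pics/{name}.npy",E); return im,bot.calibration("wrist")["mtx"],E
E
python3 - <<'E'
from h import *
K,E=cal("top"); f=lambda a:np.array(a)/2.6667+[120,180]
loc=np.array([[70,56,22],[56,70,22],[70,-70,22],[-70,70,22],[44,-70,22],[-70,44,22]])/1e3
# right leg = x face ; left leg = y face
uv=f([[166,280],[145,284],[274,374],[43,397],[252,394],[63,413]])
print(fit(K,E,loc,uv,[.45,.3,-.8]))
loc=np.array([[95,116,66],[109,-130,66],[-96,-116,66],[-96,-130,66],[95,-116,66]])/1e3
uv=f([[535,108],[710,335],[490,473],[503,492],[690,323]])
print(fit(K,E,loc,uv,[.6,-.1,-.9]))
print(down(0).as_matrix(), tool_rot().as_matrix().round(2))
E
```

```text
(array([ 0.38566932,  0.2321682 , -0.7203123 ]), array([[ 0.01717406, -0.38352548],
       [-0.70850249, -1.07110569],
       [ 0.19628481, -0.25428555],
       [-0.53395706, -0.53596895],
       [ 0.75148912,  1.22997824],
       [ 0.26354912,  0.93664319]]))
(array([ 0.45885062, -0.07222939, -0.99604974]), array([[-2.58841397, -0.46553455],
       [ 0.67213971,  1.05054437],
       [ 1.88311275, -1.36791728],
       [ 0.67591151, -2.95408591],
       [-0.78101906,  3.9030222 ]]))
[[ 0.  1.  0.]
 [ 1.  0.  0.]
 [ 0.  0. -1.]] [[ 0.96  0.28  0.  ]
 [ 0.28 -0.96 -0.  ]
 [-0.    0.   -1.  ]]
```

```bash
python3 - <<'E'
from h import *
rd=down(-.21); 
bot.move_pose([.46,-.05,.27],q(rd)); print(bot.read_joint_positions())
im,K,E=shot("w_drawer")
for t in ["drawer_back","left_side","pencil"]: print(t,[(d["bbox"],round(d["confidence"],2)) for d in bot.search_frame("wrist",t)[:2]])
bot.move_pose([.386,.25,.25],q(down(.065))); print(bot.read_joint_positions())
shot("w_square"); print(bot.read_clock(), bot.read_ft_force())
E
```

```text
[-2.69289390e-01  1.38718471e-01 -3.37086316e-01  1.09496487e+00
 -2.30264456e-04  1.51279388e+00]
drawer_back [([320.5, 208.8, 153.1, 148.9], 0.86), ([172.4, 58.4, 314.1, 308.7], 0.7)]
left_side [([325.0, 66.7, 163.9, 160.9], 0.84)]
pencil [([246.9, 209.2, 40.5, 82.2], 0.6), ([197.1, 4.3, 44.0, 40.8], 0.56)]
[ 4.12699862e-01  1.45833938e-01 -3.80463395e-01  1.04423254e+00
 -5.11220248e-04  1.91954234e+00]
4.2833 [-0.28739178 -0.55303577 -0.37318202]
```

View pics/w_drawer.png

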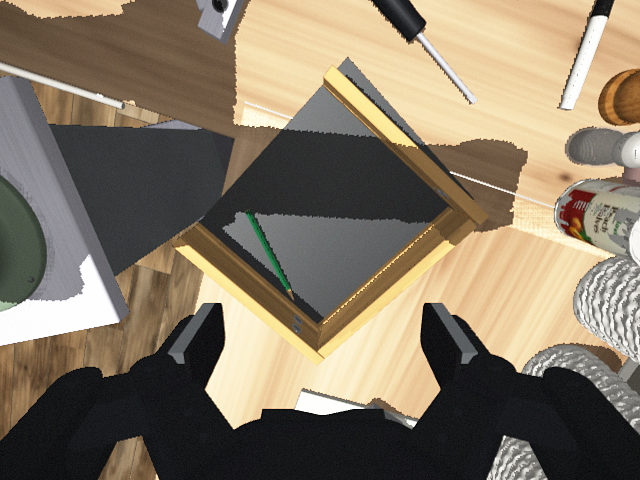

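View pics/w_square.png

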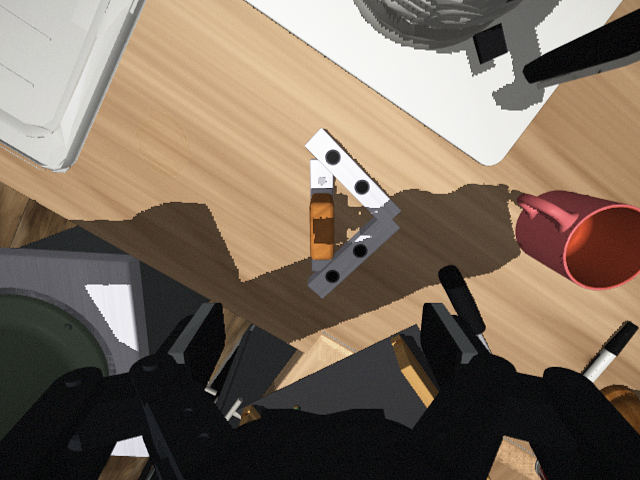

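The square's apex is at (400,217), with leg ends at (321,128) and (322,299). The drawer's back runs from (488,215) to (320,358). I'll zoom in on the drawer.

```bash
python3 - <<'E'
from h import *
a=cv2.imread("pics/w_drawer.png")[50:370,170:500]
cv2.imwrite("pics/wdc.png",cv2.resize(a,None,fx=1.85,fy=1.85,interpolation=cv2.INTER_CUBIC))
K=cal_K=bot.calibration("wrist")["mtx"];E=np.load("pics/w_square.npy")
loc=np.array([[70,56,22],[56,70,22],[70,-70,22],[-70,70,22],[44,-70,22],[-70,44,22]])/1e3
uv=np.array([[399,226],[401,210],[322,299],[321,128],[309,282],[304,147]])
print(fit(K,E,loc,uv,[.386,.232,-.72]))
E
```

```text
(array([ 0.38751153,  0.23503004, -0.70930126]), array([[ 1.49316301,  1.04552384],
       [ 0.50360973, -0.09547374],
       [ 0.8399617 , -0.1546243 ],
       [-0.45265523, -1.29346295],
       [-1.69529044,  3.16388397],
       [-0.6425791 , -1.66451252]]))
```

View pics/wdc.png

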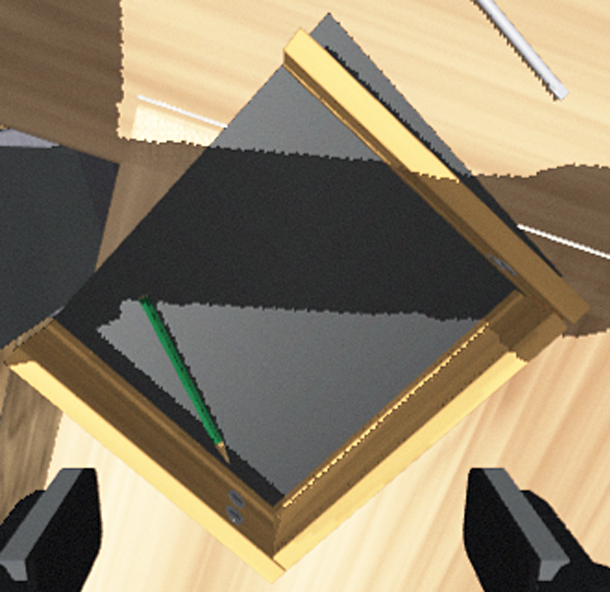

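```bash
python3 - <<'E'
from h import *
K=bot.calibration("wrist")["mtx"];E=np.load("pics/w_drawer.npy")
f=lambda a:np.array(a)/1.85+[170,50]
loc=np.array([[95,-116,2],[95,116,2],[95,-116,66],[109,-130,66],[-110,-116,2]])/1e3
uv=f([[275,510],[523,292],[277,557],[276,582],[62,318]])
p,r=fit(K,E,loc,uv,[.459,-.072,-.99]);print(p,r.round(1).tolist())
c=se2(p,[[.095,.116,.002]])[0]; print("corner",c)
# yaw from lines
for z,a in [(.002,[[275,510],[523,292]]),(.066,[[277,557],[513,358]]),(.066,[[276,582],[520,360]])]:
    P=ray(K,E,f(a),z);d=P[1]-P[0];print("back",z,P.round(4).tolist(),np.arctan2(d[1],d[0])-np.pi/2)
for z,a in [(.002,[[275,510],[62,318]]),(.066,[[276,582],[5,358]])]:
    P=ray(K,E,f(a),z);d=P[0]-P[1];print("right",np.arctan2(d[1],d[0]))
P=ray(K,E,f([[523,292],[285,67]]),.002);d=P[0]-P[1];print("left",np.arctan2(d[1],d[0]),P)
P=ray(K,E,f([[590,312],[300,30]]),.066);d=P[0]-P[1];print("left",np.arctan2(d[1],d[0]),P)
g=se2(p,[[.025,.046,0]]);print("seat",g)
E
```

```text
[ 0.46696749 -0.07546815 -1.00070534] [[0.8, -1.8], [0.1, -0.6], [-0.7, 1.3], [-0.2, 1.7], [0.1, -0.6]]
corner [ 0.61589463 -0.09283787  0.002     ]
back 0.002 [[0.4188, -0.2206, 0.002], [0.6157, -0.0936, 0.002]] -0.9981228750995242
back 0.066 [[0.4218, -0.2164, 0.066], [0.5847, -0.1131, 0.066]] -1.005364062782531
back 0.066 [[0.4171, -0.235, 0.066], [0.5885, -0.1152, 0.066]] -0.9606861322739714
right -1.0113075490897807
right -0.9876614421358485
left -0.9249121346476288 [[ 0.61573855 -0.09361886  0.002     ]
 [ 0.48930432  0.0741258   0.002     ]]
left -0.9277848418417496 [[ 0.63024581 -0.09475449  0.066     ]
 [ 0.4982479   0.08142236  0.066     ]]
seat [[ 0.51918539 -0.07168785  0.        ]]
```

```bash
python3 - <<'E'
from h import *
K=bot.calibration("wrist")["mtx"];E=np.load("pics/w_drawer.npy")
P=ray(K,E,np.array([[148,300],[227,460]])/1.85+[170,50],.006)[:,:2]
t=-1.0; Rm=np.array([[np.cos(t),np.sin(t)],[-np.sin(t),np.cos(t)]])
print("pencil in drawer",(P-[.467,-.0755])@Rm.T)
r=down(.076)
bot.move_pose([.3875,.235,.15],q(r))
hit=bot.move_linear([.3875,.235,.036],speed=.08,until_force=8); print("hit",hit,bot.read_position())
if not hit:
    bot.set_gripper(0,grasp_force=70); print(bot.read_gripper_width(),bot.read_finger_force(),bot.read_ft_force())
    bot.move_linear([.3875,.235,.16],speed=.1); bot.wait(.3)
    print(bot.read_gripper_width(),bot.read_finger_force(),bot.read_ft_force(),bot.read_moment(),bot.read_clock())
    shot("w_held")
E
```

```text
pencil in drawer [[-0.0770087  -0.06479639]
 [ 0.04107604 -0.1126859 ]]
hit False [0.38788249 0.23515289 0.03640593]
0.2693512742514658 69.61308717727661 [-0.30412124 -0.09508297  2.71582659]
0.27481035853407304 69.00313138961792 [-0.1422153   0.32975855 -3.82578986] [ 0.01684938  0.07921172 -0.00752989] 8.625
```

View pics/w_held.png

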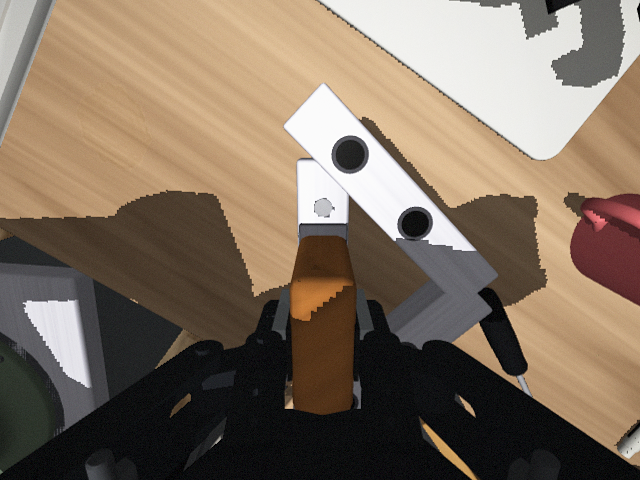

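Square held level, with the upper leg visible from (324,84) to (498,273). I'll fit its pose in the hand, then move in and find the back by touch.

```bash
cat >> h.py <<'E'
TH=-1.0; D0=np.array([.467,-.0755])
def d2w(p,th=TH): c,s=np.cos(th),np.sin(th); return D0+np.array([c*p[0]-s*p[1],s*p[0]+c*p[1]])
def axes(th=TH): return np.array([np.cos(th),np.sin(th),0]),np.array([-np.sin(th),np.cos(th),0])
E
python3 - <<'E'
from h import *
K=bot.calibration("wrist")["mtx"];E=np.load("pics/w_held.npy")
loc=np.array([[-70,70,22],[-70,44,22],[56,70,22],[70,56,22]])/1e3
uv=np.array([[324,84],[284,126],[498,273],[492,314]])
def g(p):
    return (proj(K,E,se2(p,loc)+[0,0,p[3]])-uv).ravel()
s=least_squares(g,[.3875,.235,-.709,.124]);print(s.x,s.fun.round(1))
r=tool_rot();y=r.as_matrix()[:,1];pos=bot.read_position();print("tool yaw",np.arctan2(y[1],y[0]),"pos",pos)
dth=s.x[2]-np.arctan2(y[1],y[0])+np.pi/4;print("yaw dev",dth)
rd=down(TH+np.pi/4); p=d2w([-.005,.016])
bot.move_pose([*p,.16],q(rd)); bot.wait(.3); f0=bot.read_ft_force();m0=bot.read_moment();print(f0,m0)
print("touch",bot.move_linear([*p,.034],speed=.04,until_force=4),bot.read_position(),bot.read_ft_force()-f0,bot.read_moment()-m0,bot.read_clock())
E
```

```text
[ 0.38828325  0.234268   -0.71876764  0.12171616] [ 0.9 -1.4 -0.9  1.4  0.1  3.1 -0.1 -3.2]
tool yaw 0.07599611849415303 pos [0.38739125 0.2349504  0.15979419]
yaw dev -0.009365598063432512
[ 1.00176643 -0.37408693 -3.35405079] [-0.0047568   0.07056043  0.01163164]
touch True [ 0.47785269 -0.06266154  0.03822281] [-0.50909001  0.88152589  7.59626196] [ 0.02932114  0.1067288  -0.10880056] 12.8917
```

```bash
python3 - <<'E'
from h import *
p=bot.read_position(); ax,ay=axes(); rd=down(TH+np.pi/4)
p[2]=.0397; bot.move_linear(p,speed=.02); bot.wait(.3)
f0=bot.read_ft_force();m0=bot.read_moment(); np.save("f0.npy",np.r_[f0,m0]); print("base",f0,m0)
def rep(s):
    F=np.mean([bot.read_ft_force() for _ in range(5)],0)-f0; M=bot.read_moment()-m0; P=bot.read_position()
    d=P[:2]-D0; print(s,"Fx %.1f Fy %.1f Fz %.1f Mz %.3f"%(F@ax,F@ay,F[2],M[2]),"drw",round(d@ax[:2],5),round(d@ay[:2],5))
rep("free")
print(bot.move_linear(p+ax*.04,speed=.02,until_force=4)); rep("hit"); bot.wait(.3); rep("settled")
P=bot.read_position()
for i in range(4):
    P=P+ax*.0005; bot.move_linear(P,speed=.01); bot.wait(.2); rep(i)
    F=(bot.read_ft_force()-f0)@ax
    if F<-8: break
print(bot.read_clock())
E
```

```text
base [ 0.15401443 -0.76766063 -3.43460077] [-0.01733247  0.02409683 -0.03051428]
free Fx 0.0 Fy 0.0 Fz 0.0 Mz 0.000 drw -0.00508 0.01594
True
hit Fx -0.9 Fy 0.5 Fz -0.6 Mz 0.031 drw 0.01861 0.01521
settled Fx 0.0 Fy -0.4 Fz 3.0 Mz -0.019 drw 0.01842 0.0151
0 Fx -3.4 Fy -1.1 Fz 6.4 Mz 0.077 drw 0.01856 0.01503
1 Fx -4.3 Fy -1.5 Fz 7.4 Mz 0.138 drw 0.0192 0.01511
2 Fx -5.5 Fy -1.0 Fz 8.1 Mz 0.192 drw 0.01931 0.01507
3 Fx -6.9 Fy -1.8 Fz 9.9 Mz 0.242 drw 0.01935 0.01499
16.825
```

```bash
cat >> h.py <<'E'
AX,AY=axes()
def base(): b=np.load("f0.npy"); return b[:3],b[3:]
def meas(n=6):
    f0,m0=base(); F=np.mean([bot.read_ft_force() for _ in range(n)],0)-f0; M=np.mean([bot.read_moment() for _ in range(n)],0)-m0
    P=bot.read_position(); d=P[:2]-D0; y=tool_rot().as_matrix()[:,1]
    return dict(Fx=F@AX,Fy=F@AY,Fz=F[2],Mz=M[2],x=1e3*(d@AX[:2]),y=1e3*(d@AY[:2]),z=1e3*P[2],yaw=np.arctan2(y[1],y[0])-np.pi/4)
def rep(s): m=meas(); print(s,{k:round(float(v),4 if k=="yaw" else 2) for k,v in m.items()}); return m
def go(x,y,z,th=TH,speed=.02): bot.move_linear([*d2w([x/1e3,y/1e3]),z/1e3],speed=speed,rotation=q(down(th+np.pi/4)))
E
python3 - <<'E'
from h import *
go(16,15,42.5); bot.wait(.3); f=bot.read_ft_force();m=bot.read_moment();np.save("f0.npy",np.r_[f,m]); rep("free")
for x in np.arange(17,30,1):
    go(x,15,42.5); bot.wait(.1); m=rep(x)
    if m["Fx"]<-4: break
print(bot.read_clock())
E
```

```text
free {'Fx': 0.0, 'Fy': 0.0, 'Fz': 0.0, 'Mz': 0.0, 'x': 16.13, 'y': 14.97, 'z': 42.44, 'yaw': -1.0002}
17 {'Fx': -0.28, 'Fy': -0.25, 'Fz': 0.33, 'Mz': -0.06, 'x': 17.04, 'y': 15.01, 'z': 42.5, 'yaw': -1.0}
18 {'Fx': 0.69, 'Fy': -0.19, 'Fz': -0.28, 'Mz': -0.03, 'x': 18.01, 'y': 15.0, 'z': 42.5, 'yaw': -1.0}
19 {'Fx': 0.07, 'Fy': 0.46, 'Fz': 0.13, 'Mz': 0.02, 'x': 19.02, 'y': 14.99, 'z': 42.49, 'yaw': -1.0}
20 {'Fx': -3.63, 'Fy': 0.96, 'Fz': 2.52, 'Mz': 0.19, 'x': 19.27, 'y': 14.89, 'z': 42.37, 'yaw': -0.9995}
21 {'Fx': -6.69, 'Fy': 0.04, 'Fz': 4.03, 'Mz': 0.27, 'x': 19.42, 'y': 14.74, 'z': 42.2, 'yaw': -0.9989}
19.3167
```

```bash
python3 - <<'E'
from h import *
for th in [-.99,-.98,-.97,-.96]:
    go(19.5,15,42.5,th,.02); go(21,15,42.5,th,.02); bot.wait(.15); m=rep(th); print("ry",-m["Mz"]/m["Fx"]*1e3)
    if m["Mz"]<-.1: break
print(bot.read_clock())
E
```

```text
-0.99 {'Fx': -5.55, 'Fy': 0.36, 'Fz': 2.34, 'Mz': 0.23, 'x': 19.85, 'y': 14.8, 'z': 42.29, 'yaw': -0.9894}
ry 41.98285876920125
-0.98 {'Fx': -5.63, 'Fy': 0.38, 'Fz': 2.53, 'Mz': -0.27, 'x': 19.79, 'y': 14.96, 'z': 42.33, 'yaw': -0.9803}
ry -48.381030769795764
20.6167
```

```bash
python3 - <<'E'
from h import *
th=-.985; z=40.7
go(17.5,18,z,th,.03); bot.wait(.3); f=bot.read_ft_force();m=bot.read_moment();np.save("f0.npy",np.r_[f,m]); rep("free")
go(17.5,30,z,th,.04); rep("30")
y=30
while y<46:
    y+=1; go(17.5,y,z,th,.03); bot.wait(.05); m=meas(3)
    if m["Fy"]<-1.8: break
rep(("side",y))
# slide onto back and press
for x in np.arange(19,23,.5):
    go(x,y,z,th,.02); bot.wait(.1); m=rep(x)
    if m["Fx"]<-5: break
print(bot.read_clock())
E
```

```text
free {'Fx': 0.0, 'Fy': -0.0, 'Fz': -0.0, 'Mz': -0.0, 'x': 17.77, 'y': 18.02, 'z': 40.76, 'yaw': -0.9851}
30 {'Fx': -0.52, 'Fy': -0.31, 'Fz': 0.38, 'Mz': -0.01, 'x': 17.48, 'y': 30.26, 'z': 40.66, 'yaw': -0.9845}
('side', 35) {'Fx': -0.16, 'Fy': -2.8, 'Fz': 1.64, 'Mz': 0.17, 'x': 17.41, 'y': 34.62, 'z': 40.6, 'yaw': -0.985}
19.0 {'Fx': -1.19, 'Fy': -3.01, 'Fz': 0.45, 'Mz': 0.15, 'x': 18.73, 'y': 34.77, 'z': 40.55, 'yaw': -0.9849}
19.5 {'Fx': -0.19, 'Fy': -2.35, 'Fz': 0.54, 'Mz': 0.23, 'x': 19.28, 'y': 34.87, 'z': 40.6, 'yaw': -0.9849}
20.0 {'Fx': -3.64, 'Fy': -2.56, 'Fz': 0.75, 'Mz': 0.18, 'x': 19.49, 'y': 34.87, 'z': 40.56, 'yaw': -0.9849}
20.5 {'Fx': -4.69, 'Fy': -1.43, 'Fz': 2.38, 'Mz': 0.11, 'x': 19.58, 'y': 34.86, 'z': 40.52, 'yaw': -0.985}
21.0 {'Fx': -5.67, 'Fy': -2.38, 'Fz': 2.11, 'Mz': 0.05, 'x': 19.63, 'y': 34.85, 'z': 40.48, 'yaw': -0.9849}
24.9333
```

```bash
python3 - <<'E'
from h import *
th=-.985; z=40.7; x=21.2; y=35
while y<50:
    y+=1. if y<42 else .5
    go(x,y,z,th,.025); bot.wait(.03); m=rep((x,y))
    if m["Fx"]>-5: x+=.25
    if m["Fx"]<-7.5: x-=.25
    if m["Fy"]<-9 : break
print(bot.read_clock())
E
```

```text
(21.2, 36.0) {'Fx': -5.53, 'Fy': -4.15, 'Fz': 2.65, 'Mz': -0.07, 'x': 19.71, 'y': 35.19, 'z': 40.34, 'yaw': -0.9853}
(21.2, 37.0) {'Fx': -5.92, 'Fy': -3.04, 'Fz': 2.43, 'Mz': -0.01, 'x': 19.71, 'y': 35.94, 'z': 40.26, 'yaw': -0.9855}
(21.2, 38.0) {'Fx': -5.92, 'Fy': -4.0, 'Fz': 1.6, 'Mz': -0.04, 'x': 19.7, 'y': 36.83, 'z': 40.19, 'yaw': -0.9856}
(21.2, 39.0) {'Fx': -5.52, 'Fy': -4.14, 'Fz': 1.38, 'Mz': -0.06, 'x': 19.7, 'y': 37.86, 'z': 40.19, 'yaw': -0.9856}
(21.2, 40.0) {'Fx': -4.89, 'Fy': -4.84, 'Fz': 1.59, 'Mz': -0.01, 'x': 19.66, 'y': 38.83, 'z': 40.14, 'yaw': -0.9855}
(21.45, 41.0) {'Fx': -5.3, 'Fy': -4.24, 'Fz': 1.48, 'Mz': -0.09, 'x': 19.68, 'y': 39.69, 'z': 40.07, 'yaw': -0.9855}
(21.45, 42.0) {'Fx': -6.42, 'Fy': -4.28, 'Fz': 1.75, 'Mz': -0.03, 'x': 19.7, 'y': 40.67, 'z': 40.06, 'yaw': -0.9856}
(21.45, 42.5) {'Fx': -6.04, 'Fy': -4.03, 'Fz': 1.58, 'Mz': -0.06, 'x': 19.7, 'y': 41.12, 'z': 40.05, 'yaw': -0.9856}
(21.45, 43.0) {'Fx': -5.88, 'Fy': -4.52, 'Fz': 0.91, 'Mz': -0.03, 'x': 19.65, 'y': 41.6, 'z': 40.03, 'yaw': -0.9856}
(21.45, 43.5) {'Fx': -4.53, 'Fy': -4.43, 'Fz': 1.07, 'Mz': -0.01, 'x': 19.67, 'y': 42.1, 'z': 40.03, 'yaw': -0.9856}
(21.7, 44.0) {'Fx': -5.93, 'Fy': -5.11, 'Fz': 1.76, 'Mz': -0.09, 'x': 19.65, 'y': 42.42, 'z': 39.99, 'yaw': -0.9855}
(21.7, 44.5) {'Fx': -5.38, 'Fy': -4.38, 'Fz': 1.51, 'Mz': -0.04, 'x': 19.69, 'y': 42.91, 'z': 39.98, 'yaw': -0.9856}
(21.7, 45.0) {'Fx': -5.73, 'Fy': -6.18, 'Fz': 2.63, 'Mz': -0.08, 'x': 19.68, 'y': 43.05, 'z': 39.96, 'yaw': -0.9858}
(21.7, 45.5) {'Fx': -6.62, 'Fy': -7.27, 'Fz': 3.45, 'Mz': -0.07, 'x': 19.66, 'y': 43.12, 'z': 39.94, 'yaw': -0.9859}
(21.7, 46.0) {'Fx': -5.48, 'Fy': -9.21, 'Fz': 3.86, 'Mz': -0.03, 'x': 19.62, 'y': 43.16, 'z': 39.9, 'yaw': -0.986}
29.1833
```

```bash
python3 - <<'E'
from h import *
th=-.985; z=40.7
go(22.1,46.6,z,th,.02); rep("press"); bot.wait(.8); rep("hold"); bot.wait(.9); rep("hold2")
go(20.5,41,z,th,.02); rep("off")
go(17,36,z,th,.04); go(5,18,z,th,.06); rep("clear")
go(5,18,160,th,.12)
bot.camera("top"); 
print(bot.read_clock())
shot("w_after")
a=bot.camera("top"); cv2.imwrite("pics/top_after.png",a[:,:,::-1])
E
```

```text
press {'Fx': -6.78, 'Fy': -9.7, 'Fz': 6.0, 'Mz': -0.1, 'x': 19.6, 'y': 43.23, 'z': 39.89, 'yaw': -0.9861}
hold {'Fx': -7.28, 'Fy': -9.2, 'Fz': 6.27, 'Mz': -0.06, 'x': 19.61, 'y': 43.2, 'z': 39.88, 'yaw': -0.9862}
hold2 {'Fx': -7.36, 'Fy': -9.95, 'Fz': 5.86, 'Mz': -0.05, 'x': 19.6, 'y': 43.24, 'z': 39.89, 'yaw': -0.9861}
off {'Fx': -5.96, 'Fy': 0.83, 'Fz': -0.79, 'Mz': -0.11, 'x': 19.69, 'y': 41.82, 'z': 40.65, 'yaw': -0.9851}
clear {'Fx': 0.2, 'Fy': -0.4, 'Fz': 0.67, 'Mz': -0.02, 'x': 5.02, 'y': 17.87, 'z': 40.85, 'yaw': -0.9853}
33.575
```

```bash
python3 - <<'E'
import cv2
a=cv2.imread("pics/top_after.png")[180:400,200:420]; b=cv2.imread("pics/w_after.png")
cv2.imwrite("pics/after.png",cv2.hconcat([cv2.resize(a,(360,360)),cv2.resize(b,(440,330)).copy()[:360] if 0 else cv2.copyMakeBorder(cv2.resize(b,(440,330)),0,30,0,0,cv2.BORDER_CONSTANT)]))
E
```

```text
(no output)
```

View pics/after.png

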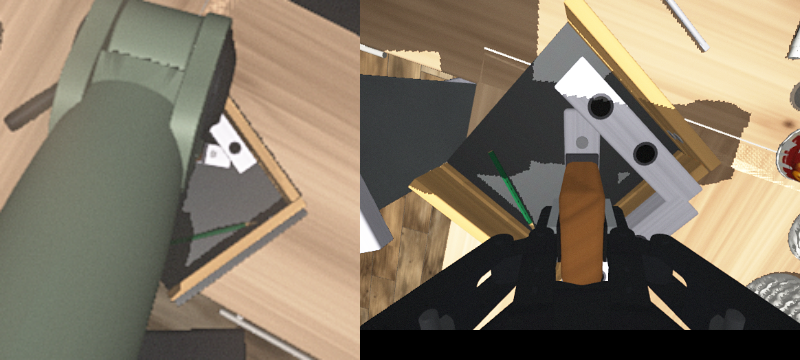

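The wrist view shows the left side now looks parallel to the square's leg, and the pencil is untouched. I'll lay the square back on bare worktop where it was, then check.

```bash
python3 - <<'E'
from h import *
r=down(.076); p=[.3875,.235]
bot.move_pose([*p,.16],q(r)); bot.move_linear([*p,.050],speed=.12)
print(bot.move_linear([*p,.033],speed=.02,until_force=3),bot.read_position())
bot.set_gripper(1.0); bot.move_linear([*p,.16],speed=.12)
bot.move_pose([.46,-.05,.27],q(down(-.21))); bot.wait(.2); shot("w_end"); print(bot.read_clock(),bot.read_joint_positions())
a=cv2.imread("pics/w_end.png")[0:370,170:500]; cv2.imwrite("pics/wec.png",cv2.resize(a[50:],None,fx=1.85,fy=1.85,interpolation=cv2.INTER_CUBIC))
E
```

```text
True [0.38736704 0.23498255 0.03619481]
39.8833 [-2.66113148e-01  1.38660075e-01 -3.37857812e-01  1.09500153e+00
  1.14692316e-04  1.51286299e+00]
```

View pics/wec.png

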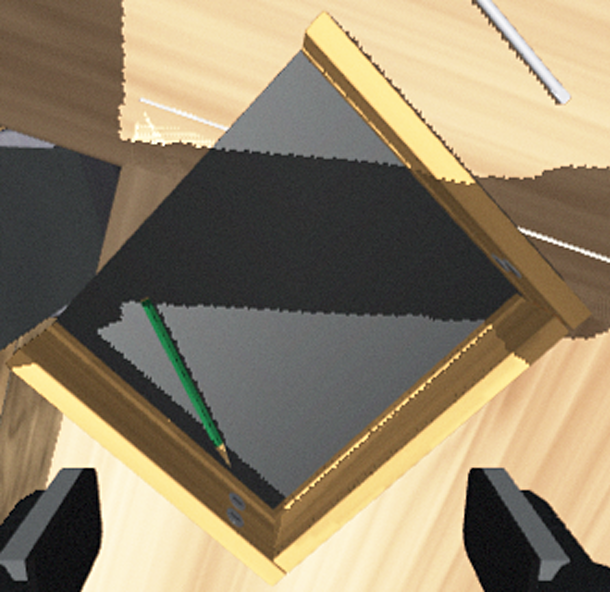

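```bash
python3 - <<'E'
from h import *
K=bot.calibration("wrist")["mtx"];E=np.load("pics/w_end.npy");f=lambda a:np.array(a)/1.85+[170,50]
for z,a in [(.002,[[523,294],[303,52]]),(.066,[[590,317],[322,12]]),(.002,[[276,511],[63,319]])]:
    P=ray(K,E,f(a),z);d=P[0]-P[1];print(np.arctan2(d[1],d[0]),P.round(4).tolist())
P=ray(K,E,f([[276,511],[523,294]]),.002);d=P[1]-P[0];print(np.arctan2(d[1],d[0])-np.pi/2)
a=bot.camera("top"); cv2.imwrite("pics/te.png",cv2.resize(a[180:400,120:420,::-1],(800,587)))
print(bot.read_clock())
E
```

```text
-0.9895263219718782 [[0.6151, -0.0924, 0.002], [0.5006, 0.0819, 0.002]]
-0.9932870168083288 [[0.6295, -0.0951, 0.066], [0.5096, 0.089, 0.066]]
-1.0076218320415655 [[0.4195, -0.2195, 0.002], [0.3096, -0.0455, 0.002]]
-0.9944156848214792
39.9333
```

View pics/te.png

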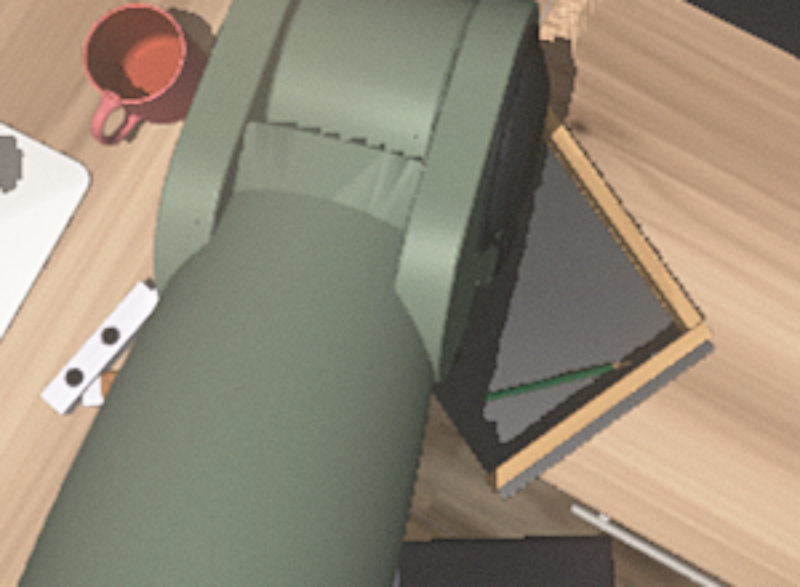

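The square is back flat in its old spot (leg end at crop (63,400)). The left side measures within about 5 mrad of square to the back, and nothing else I can see has moved.

```bash
python3 -c "
from cell import bot
print(bot.close_job())"
```

```text
the job is handed in; nothing more can be done
None
```

The job is handed in at about 40 s: I pressed the square into the corner for about 1.7 s at roughly 7 N on the back and up to 10 N on the left side, which now measures square to within about 5 mrad by the camera, then laid it flat on the worktop where it started.

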